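# Zero the gauge, then hold the maple block home in its corner

## Robot

A 7-joint arm with a two-finger parallel gripper is mounted at the origin on a cart in front of the work surface, level with it; the furniture and walls round the work are solid. World frame = base frame: x ahead of the robot, y to its left, z up, the work surface at z = 0. Lengths are in m, angles in rad, forces in N, time in s.
With the tool pointing down it reaches from about 0.4 to 0.85 m from the base axis. Payload 4.5 kg.
Tool frame: the origin (TCP) lies at the very end of the fingers, on their centre line; the grasp point (between the pads) lies 19 mm behind it (robot.pinch_z is the distance from the TCP to the grasp point, in m); z points along the fingers, y is the direction in which the jaws open and shut (so a half turn about z gives the same grasp; the last joint's range is limited). The gripper opens to 88 mm and grips with 3 to 60 N. Pads are 18 mm wide; open, the fingers measure 123 mm over their backs; the gripper's body (75 mm by 187 mm) begins 45 mm behind the grasp point.
Start: joints at [1.174, 0.689, -0.195, 1.565, 0.157, 0.902, -0.215], TCP at [0.261, -0.568, 0.239] pointing down, gripper open.
Joint ranges: [-3.01, 3.01], [-0.46, 2.08], [-1.47, 1.51], [0.13, 2.56], [-1, 4.14], [0.04, 2.09], [-2.66, 2.66]. Speed limits (rad/s): [2.57, 2.57, 3.14, 3.14, 3.14, 3.14, 3.14].

## Interface

Orientations are given as [roll, pitch, yaw] about the fixed x, y, z axes, in that order (R = Rz(yaw) Ry(pitch) Rx(roll)).
In Python, from station import monitor, eyes, ticket, robot gives the robot as it stands. The module is installed in compiled form; this text tells all that it offers.
- The arm moves only by the tool move_arm, never from a script. Its argument "targets" is a list of rows, each an object of numbers: "x", "y", "z": the shift along the tool's x, y, z in m; "roll": the turn about the tool's z in degrees. A call has 1 to 10 rows; each row is the pose to reach, as a shift and turn from the pose commanded when the call began, along the tool's axes at that moment; what a row does not reach only later rows make up. A row lasts 1/10 s, in which the tool goes at most 50 mm and 8.59 degrees, less where a joint would pass 70% of its speed; a pose out of reach is approached as far as the arm can. A call with a gripper value outside its range is refused whole. "fingers" is the finger opening in m, from 0 to 0.0881, set as the call begins (left out, the last holds). The fingers move at their own pace and stop on an object; the grip force is fixed at half the most. Time passes only in rows, so rows that repeat a pose let the fingers close. It gives the time, the measured TCP pose, the force and the opening at its end, in the units of the state.
- monitor.observe(): the state, without advancing time (a new reading comes with each control period).
- eyes.read_camera(name): name is "side" or "top" or "wrist"; returns a dict with "pixels" (480x640x3 uint8, red, green, blue), "camera_matrix" (3x3 intrinsics, pixels), "R" (3x3) and "t" (3): a world point X has camera coordinates R X + t; the wrist camera has in their place "T_tool_cam" (4x4, takes a point from camera to tool coordinates, whose origin is the TCP and whose axes are the flange's). Camera axes: x right, y down, z forward; pixel columns grow to the right and rows downward; lengths in m; the calibration is good to about 2 mm. A picture is of the moment at which its call begins: read the wrist's pose just before it. There is no depth.
- ticket.sign_off(): hands the job in, once; it reports no verdict.
The state is a dict: "clock": time; "joint_positions": joint angles; "qvel": joint speeds; "effort": joint torques, N m; "ee_pos": TCP position; "orientation": TCP orientation; "force": force on the tool from outside, world axes, zero at the start; "ft_torque": the same for the moment, N m; "grip_width": finger opening in m.
Only numpy, scipy, OpenCV 4.12 (cv2) and the standard library are available. Lean on these libraries where they do the work, as an engineer would, in place of code of your own. Each camera call takes 0.05 s, during which the arm holds its last target.

## Task

Check the standing maple block on the gauging corner: first wake the gauge with the round key at the left end of its key row, then zero it with the wide bar-shaped key in the middle while the spindle in the rear fence is still free, pressing each key fully down and letting it come back up, and leave the small square key at the right end alone. Then bring the block onto the base as it stands and press it squarely into the corner, its long side flat against the rear fence so the spindle is pushed in and its end against the side fence. Finish while still holding it pressed against both fences; leave the other things on the bench where they are.

Things in the scene. Friction and masses are not known exactly. Their poses are not given: they have to be found in the camera images.
- gauge_jig: The gauging corner, fixed to the bench: plywood base 210 x 160 x 12 mm with two aluminium fences and a grey gauge head 50 mm high over the bench. Origin on the bench, 5 mm right of the base's middle; its x points away from the robot at yaw 0, y left, z up. The work area (base top 12 mm up) is 80 mm deep in front of the rear fence. Stem and clamp behind the rear fence stay below its top.
- rear_fence: Rear fence of the jig: aluminium bar 14 x 125 x 16 mm high along the jig's y; origin at the middle of its underside. Its working face looks to the jig's -x, 7 mm from the origin, at jig x = -25 mm.
- side_fence: Side fence of the jig: aluminium bar 72 x 14 x 16 mm high along the jig's x, at the left (+y) end of the work area, nearer the robot than the rear fence; origin at the middle of its underside. Its working face looks to the jig's -y, 7 mm from the origin, at jig y = +65 mm.
- seat (a point): Point fixed to the jig: where the block's centre lies when the block stands on the base top and touches both fences. 14 mm in front of the rear fence's face, 38 mm right of the side fence's face, 34 mm over the bench (fence tops are 28 mm over the bench, the seated block's top 56 mm). Axes as the jig's.
- spindle (a joint): Sprung spindle of the gauge, steel, 5 mm thick: its ball tip stands 4 mm proud of the rear fence's face opposite the middle of the seated block, 8 mm over the base top. Value in m: 0 free, 0.004 with the tip flush with the fence (block fully home). Springs back with about 1 N free to 1.5 N flush.
- key_on_top (a point): Middle of the top of the round wake key (17 mm across), the left one of three pale keys in a row on top of the gauge head; about 57 mm over the bench, pressed straight down. Key centres are 37 mm apart.
- key_on (a joint): Travel of the round wake key in m: 0 up, 0.004 fully down (about 4 N, from 1 N at the top); springs back.
- key_zero_top (a point): Middle of the top of the bar-shaped zero key (15 mm deep, 26 mm wide along the row), the middle one of the three; about 57 mm over the bench, pressed straight down.
- key_zero (a joint): Travel of the bar-shaped zero key in m: 0 up, 0.004 fully down (about 4 N, from 1 N at the top); springs back.
- key_unit (a joint): Travel of the small square key (13 mm, right end of the row, not to be pressed) in m: 0 up, 0.004 fully down; springs back at about 4 N.
- block_center (a point): Centre of the loose maple block, 28 mm thick, 76 mm long, 44 mm tall as it stands on its long narrow side on the bench in front of the small drawer chest, left of the jig; 0.04 to 0.09 kg. The point's y axis lies along the 76 mm length (level), its z axis is level across the 28 mm thickness (the way to grasp it), its x axis is vertical. Either end may go to the side fence.
- beeswax: Bystander: loose cake of beeswax, 30 x 50 x 22 mm, between block and jig, nearer the robot; origin at the centre of its underside.
- peg_1: Bystander: loose black tuning peg, 21 x 75 x 11 mm, nearer the robot than the jig; origin at its underside.
- rib_mould: Bystander: loose wooden bending form, 35 x 160 x 18 mm, right of the jig; origin at the centre of its underside.
- peg_2: Bystander: second loose black tuning peg, 21 x 75 x 11 mm, nearer the robot than the jig; origin at its underside.
- lamp: Work lamp hanging over the violin, ahead and left of the robot, an obstacle: shade at x 0.40 to 0.60, y 0.24 to 0.47, 190 to 305 mm up, thin rods rising from it away from the robot. Its black cord hangs free from 0.9 m up at x 0.6, y -0.03 down to 0.3 m up at x 0.41, y 0.06. Swing past them with the hand drawn back to within 0.35 m of the base. Its position is only that of its frame.

How it is judged:
By the outcome, as a careful person would: the job done as asked, in the order asked, and still so for the second after the job is handed in, while the arm keeps its last pose, push and grip.
It also fails if it takes over 66 s, if anything falls off the work surface, if the arm or the gripper's body presses on something with over 40 N, if the wrist force passes 120 N, or if a joint passes its speed limit or range.

## Working session

There is one attempt and no reset: what is moved stays moved. The work goes in short steps, Python scripts to look and compute and a tool call to move; the robot and the scene stay as the last step left them, time stands still between calls to the robot, and variables do not carry over. Pictures are saved under pics/ and viewed, and the job is handed in when it is done.

Besides the shell and the picture viewer there is one more tool, called after "Emit:" as name([rows], argument=value, ...), one row to a line, values as JSON. move_arm: Moves the arm, as the interface text tells. Its arguments: {"type":"object","properties":{"targets":{"type":"array","items":{"type":"object","properties":{"x":{"type":"number"},"y":{"type":"number"},"z":{"type":"number"},"roll":{"type":"number"}}}},"fingers":{"type":"number"}},"required":["targets"]}

```bash
mkdir -p pics; python3 - <<'E'
from station import monitor, eyes, ticket, robot
import cv2,numpy as np,pickle
s=monitor.observe(); print(s)
d={}
for n in ["side","top","wrist"]:
    c=eyes.read_camera(n); d[n]=c
    cv2.imwrite(f"pics/{n}0.png",c["pixels"][:,:,::-1])
    print(n,{k:np.round(v,3).tolist() for k,v in c.items() if k!="pixels"})
pickle.dump(d,open("c0.pkl","wb"))
print(robot.pinch_z)
E
```

```text
{'clock': 0.0, 'joint_positions': array([ 1.17382008,  0.6899682 , -0.19448569,  1.56634686,  0.15731658,
        0.90249443, -0.2150869 ]), 'qvel': array([-0.00095223,  0.00056661, -0.00159752,  0.00084668,  0.00132723,
       -0.00049975, -0.0003117 ]), 'effort': array([ 2.59353983e-04, -5.27563405e+01, -1.26635838e+00, -1.53430778e+01,
       -5.25437901e-02,  6.83795006e-03,  1.88325389e-04]), 'ee_pos': array([ 0.26065808, -0.56735611,  0.23791842]), 'orientation': array([-3.13977455e+00,  1.64485088e-04,  4.30862701e-01]), 'force': array([0.42422283, 0.48152295, 0.22308928]), 'ft_torque': array([-0.0052896 ,  0.0041662 ,  0.03647559]), 'grip_width': 0.08768541819795218}
side {'camera_matrix': [[525.321, 0.0, 326.65], [0.0, 525.321, 242.577], [0.0, 0.0, 1.0]], 'R': [[0.804, -0.595, 0.013], [-0.303, -0.429, -0.851], [0.512, 0.68, -0.525]], 't': [-0.527, 0.107, 1.142]}
top {'camera_matrix': [[511.088, 0.0, 318.881], [0.0, 511.088, 252.254], [0.0, 0.0, 1.0]], 'R': [[-0.028, -0.999, -0.025], [-0.99, 0.031, -0.137], [0.138, 0.021, -0.99]], 't': [-0.266, 0.478, 1.257]}
wrist {'camera_matrix': [[368.088, 0.0, 319.789], [0.0, 368.088, 235.505], [0.0, 0.0, 1.0]], 'T_tool_cam': [[-0.0, -0.953, -0.303, 0.079], [1.0, -0.0, -0.001, -0.0], [0.001, -0.303, 0.953, -0.147], [0.0, 0.0, 0.0, 1.0]]}
0.0187
```

View pics/top0.png

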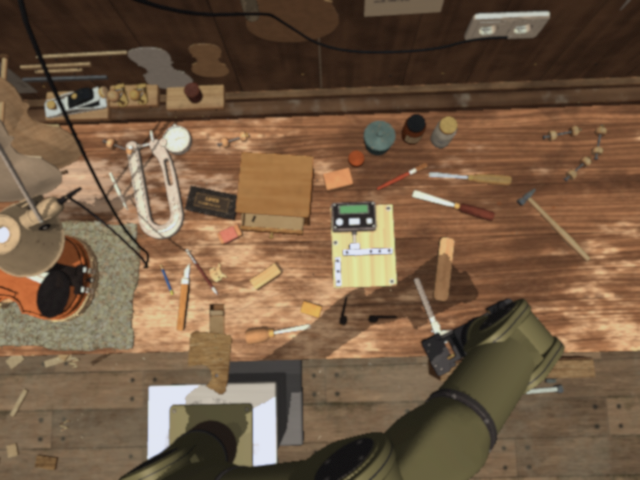

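View pics/side0.png

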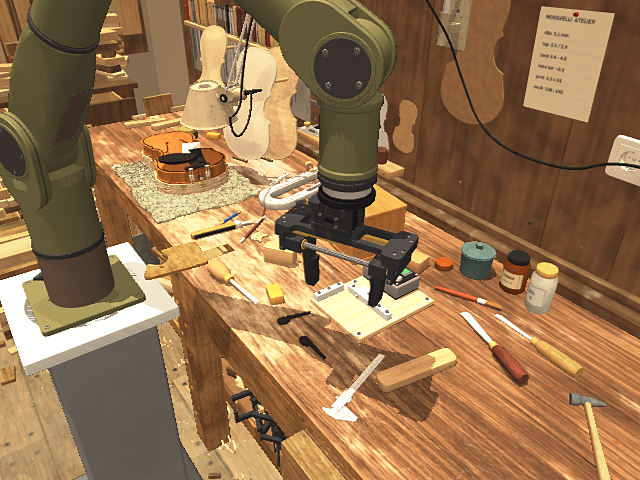

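View pics/wrist0.png

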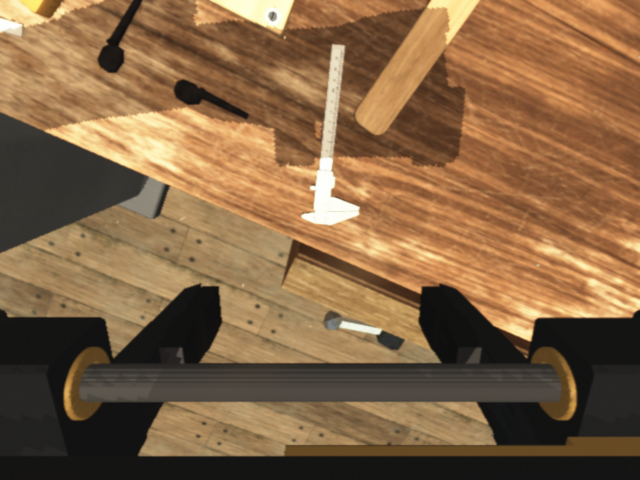

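```bash
python3 - <<'E'
import cv2,pickle,numpy as np
d=pickle.load(open("c0.pkl","rb"))
p=d["top"]["pixels"][:,:,::-1]
cv2.imwrite("pics/tz.png",cv2.resize(p[190:330,230:410],(792,616),interpolation=cv2.INTER_CUBIC)[:600])
p=d["side"]["pixels"][:,:,::-1]
cv2.imwrite("pics/sz.png",cv2.resize(p[230:350,240:440],(800,480),interpolation=cv2.INTER_CUBIC))
E
```

```text
(no output)
```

View pics/tz.png

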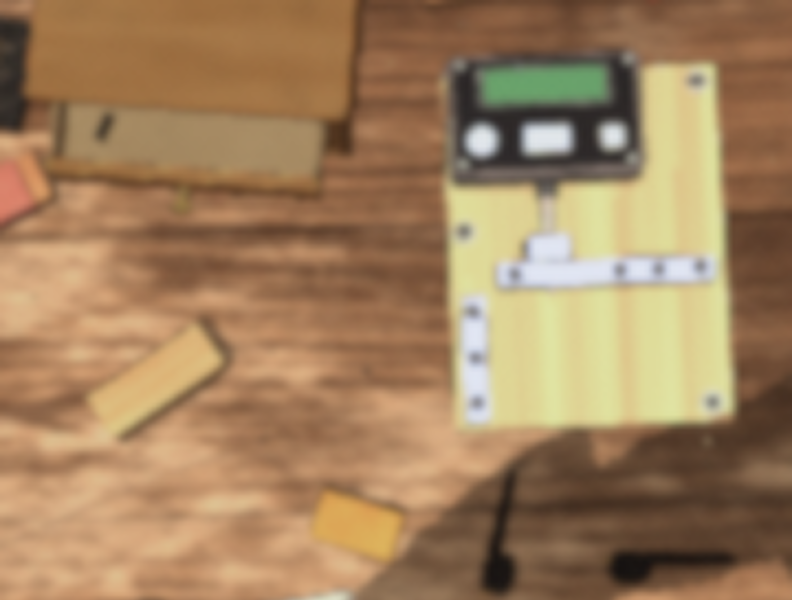

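View pics/sz.png

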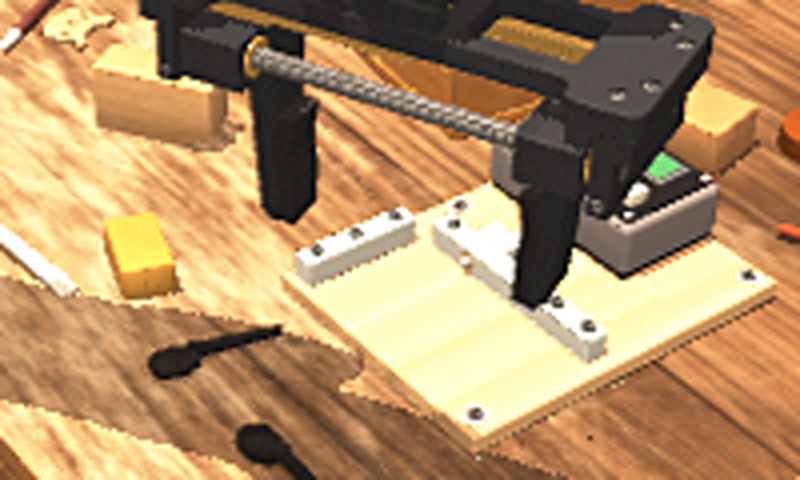

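```bash
cat > h.py <<'E'
import numpy as np,cv2
def ray(c,uv,z,R=None,t=None):
    uv=np.atleast_2d(np.array(uv,float)); K=c["camera_matrix"]
    R=c["R"] if R is None else R; t=c["t"] if t is None else t
    d=np.c_[(uv-[K[0,2],K[1,2]])/[K[0,0],K[1,1]],np.ones(len(uv))]@R
    o=-R.T@t
    return o+d*((z-o[2])/d[:,2])[:,None]
from scipy.spatial.transform import Rotation as Ro
def wristRt(c,s):
    T=np.eye(4); T[:3,:3]=Ro.from_euler('xyz',s["orientation"]).as_matrix(); T[:3,3]=s["ee_pos"]
    M=np.linalg.inv(T@c["T_tool_cam"]); return M[:3,:3],M[:3,3]
def totool(s,dp):
    return Ro.from_euler('xyz',s["orientation"]).as_matrix().T@np.array(dp)
E
python3 - <<'E'
import pickle; from h import *
d=pickle.load(open("c0.pkl","rb")); c=d["top"]; p=c["pixels"]
z=lambda l:np.array(l)/4.4+[230-.4,190-.4]
print("keys",ray(c,z([(481,140),(546,138),(613,136)]),.057).round(4).tolist())
hsv=cv2.cvtColor(p,cv2.COLOR_RGB2HSV)
# white keys mask inside head
m=cv2.inRange(hsv,(0,0,150),(180,60,255)); sub=np.zeros_like(m); sub[210:232,330:377]=m[210:232,330:377]
n,l,st,ce=cv2.connectedComponentsWithStats(sub)
for i in range(1,n):
    if st[i,4]>8: print(st[i],ce[i].round(2),ray(c,[ce[i]],.057).round(4))
print("base",ray(c,z([(447,62),(717,62),(735,413),(458,428)]),.012).round(4).tolist())
print("rear fence front edge",ray(c,z([(500,288),(713,281)]),.028).round(4).tolist())
print("side fence right edge",ray(c,z([(485,297),(490,421)]),.028).round(4).tolist())
b=ray(c,z([(87,399),(203,318),(228,356),(121,438)]),.044); print("block",b.round(4).tolist(),b.mean(0).round(4))
m=cv2.inRange(hsv,(10,40,130),(30,180,255)); sub=np.zeros_like(m); sub[255:297,240:290]=m[255:297,240:290]
cv2.imwrite("pics/m.png",cv2.resize(sub[250:300,235:295],None,fx=8,fy=8))
print(hsv[275:278,262:268])
E
```

```text
keys [[0.5422, -0.3326, 0.057], [0.5421, -0.3692, 0.057], [0.542, -0.4069, 0.057]]
[336 219   7   6  38] [339.  221.5] [[ 0.542  -0.3328  0.057 ]]
[349 218  11   7  72] [353.94 220.96] [[ 0.5421 -0.3699  0.057 ]]
[367 218   5   6  26] [369.  220.5] [[ 0.542  -0.4071  0.057 ]]
base [[0.5984, -0.3151, 0.012], [0.5931, -0.473, 0.012], [0.3873, -0.4735, 0.012], [0.3834, -0.3148, 0.012]]
rear fence front edge [[0.4615, -0.3412, 0.028], [0.4618, -0.4626, 0.028]]
side fence right edge [[0.4566, -0.3325, 0.028], [0.3857, -0.3329, 0.028]]
block [[0.4036, -0.1063, 0.044], [0.4476, -0.1725, 0.044], [0.4256, -0.1863, 0.044], [0.3811, -0.1253, 0.044]] [ 0.4145 -0.1476  0.044 ]
[[[ 18 117 221]
  [ 18 115 221]
  [ 18 114 221]
  [ 18 114 221]
  [ 18 115 221]
  [ 18 118 221]]

 [[ 18 113 221]
  [ 19 113 221]
  [ 18 113 221]
  [ 18 115 221]
  [ 18 117 221]
  [ 18 117 221]]

 [[ 18 113 221]
  [ 18 114 221]
  [ 18 115 221]
  [ 18 117 221]
  [ 18 114 221]
  [ 19 113 221]]]
```

Emit:
move_arm([
  {"x":0.304,"y":-0.088,"z":0.038,"roll":-65.3},
  {"x":0.304,"y":-0.088,"z":0.038,"roll":-65.3},
  {"x":0.304,"y":-0.088,"z":0.038,"roll":-65.3},
  {"x":0.304,"y":-0.088,"z":0.038,"roll":-65.3},
  {"x":0.304,"y":-0.088,"z":0.038,"roll":-65.3},
  {"x":0.304,"y":-0.088,"z":0.038,"roll":-65.3},
  {"x":0.304,"y":-0.088,"z":0.038,"roll":-65.3},
  {"x":0.304,"y":-0.088,"z":0.038,"roll":-65.3},
  {"x":0.304,"y":-0.088,"z":0.038,"roll":-65.3},
  {"x":0.304,"y":-0.088,"z":0.038,"roll":-65.3},
], fingers=0.0)

```text
clock: 1.15
ee_pos: [0.4998, -0.3616, 0.2004]
orientation: [-3.141, 0.0, 1.567]
force: [-0.2, -0.2, -0.2]
grip_width: 0.0102
```

```bash
python3 - <<'E'
from station import monitor, eyes
import cv2,numpy as np,pickle
s=monitor.observe(); print(s)
c=eyes.read_camera("wrist"); pickle.dump((s,c),open("w1.pkl","wb"))
cv2.imwrite("pics/w1.png",c["pixels"][:,:,::-1])
E
```

```text
{'clock': 1.15, 'joint_positions': array([ 0.80893116,  0.75359286, -0.46796133,  1.62124249,  0.41703679,
        0.86842556,  0.17320238]), 'qvel': array([ 0.00501524, -0.00424356,  0.00691019, -0.00172708, -0.00284333,
       -0.00148104,  0.00229257]), 'effort': array([-6.70153163e-01, -5.28553104e+01, -5.32994717e+00, -1.37838086e+01,
       -6.28919201e-02,  1.61732960e-02,  4.05691552e-02]), 'ee_pos': array([ 0.49976948, -0.36163118,  0.20041095]), 'orientation': array([-3.14067867e+00,  1.79213901e-04,  1.56717445e+00]), 'force': array([-0.23244148, -0.17738531, -0.15672478]), 'ft_torque': array([-0.0460229 , -0.09784849,  0.01311731]), 'grip_width': 0.010235787688632413}
```

View pics/w1.png

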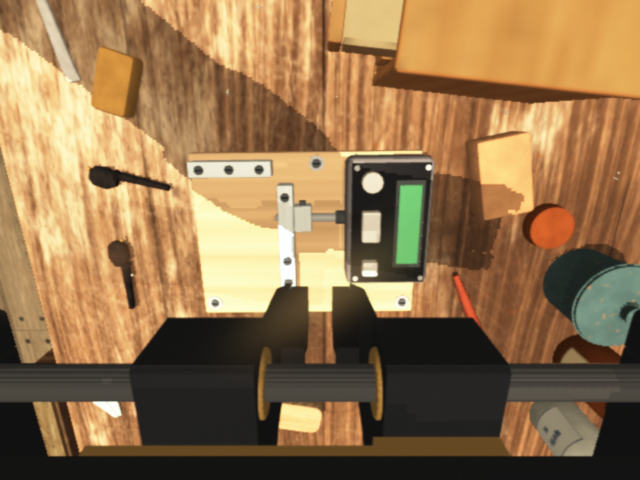

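```bash
python3 - <<'E'
import pickle; from h import *
s,c=pickle.load(open("w1.pkl","rb")); R,t=wristRt(c,s); p=c["pixels"]
hsv=cv2.cvtColor(p,cv2.COLOR_RGB2HSV)
m=cv2.inRange(hsv,(0,0,130),(180,80,255))
sub=np.zeros_like(m); sub[160:276,352:392]=m[160:276,352:392]
n,l,st,ce=cv2.connectedComponentsWithStats(sub)
for i in range(1,n):
    if st[i,4]>20: print(st[i],ce[i].round(1),ray(c,[ce[i]],.057,R,t).round(4))
cv2.imwrite("pics/w1z.png",cv2.resize(p[140:320,180:440,::-1],(780,540),interpolation=cv2.INTER_CUBIC))
E
```

```text
[352 160  40   3 114] [370.9 160.9] [[ 0.5394 -0.3142  0.057 ]]
[354 165   6   6  26] [356.9 167.6] [[ 0.5287 -0.3193  0.057 ]]
[362 172  22  22 378] [372.4 182.3] [[ 0.5412 -0.3308  0.057 ]]
[362 211  19  32 582] [370.9 226.7] [[ 0.5415 -0.3675  0.057 ]]
[361 260  17  16 255] [369.2 267.8] [[ 0.5413 -0.4039  0.057 ]]
```

View pics/w1z.png

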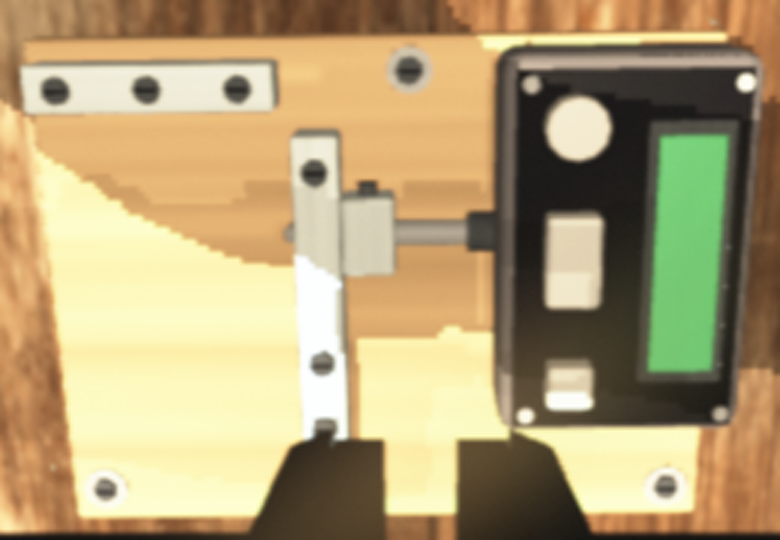

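Emit:
move_arm([
  {"x":0.03,"y":0.042,"z":0.05,"roll":-0.2},
  {"x":0.03,"y":0.042,"z":0.1,"roll":-0.2},
  {"x":0.03,"y":0.042,"z":0.135,"roll":-0.2},
  {"x":0.03,"y":0.042,"z":0.135,"roll":-0.2},
  {"x":0.03,"y":0.042,"z":0.135,"roll":-0.2},
  {"x":0.03,"y":0.042,"z":0.135,"roll":-0.2},
], fingers=0.0)

```text
clock: 1.8
ee_pos: [0.5437, -0.3327, 0.0686]
orientation: [3.138, 0.003, 1.572]
force: [0.4, -0.3, 1.1]
grip_width: 0.0002
```

```bash
python3 - <<'E'
import pickle; from h import *
s,c=pickle.load(open("w1.pkl","rb")); R,t=wristRt(c,s)
z=lambda l:np.array(l)/3+[180-.33,140-.33]
print("rear front",ray(c,z([(292,137),(303,438)]),.028,R,t).round(4))
print("side right",ray(c,z([(30,113),(275,106)]),.028,R,t).round(4))
print("spindle tip",ray(c,z([(284,231)]),.020,R,t).round(4))
from station import eyes,monitor
print(monitor.observe()["ee_pos"])
c=eyes.read_camera("side"); cv2.imwrite("pics/s2.png",cv2.resize(c["pixels"][180:330,300:500,::-1],(800,600),interpolation=cv2.INTER_CUBIC))
c=eyes.read_camera("wrist"); cv2.imwrite("pics/w2.png",c["pixels"][:,:,::-1])
E
```

```text
rear front [[ 0.4621 -0.338   0.028 ]
 [ 0.4619 -0.434   0.028 ]]
side right [[ 0.3866 -0.3307  0.028 ]
 [ 0.4576 -0.329   0.028 ]]
spindle tip [[ 0.4576 -0.3683  0.02  ]]
[ 0.54367329 -0.33269929  0.06855466]
```

View pics/s2.png

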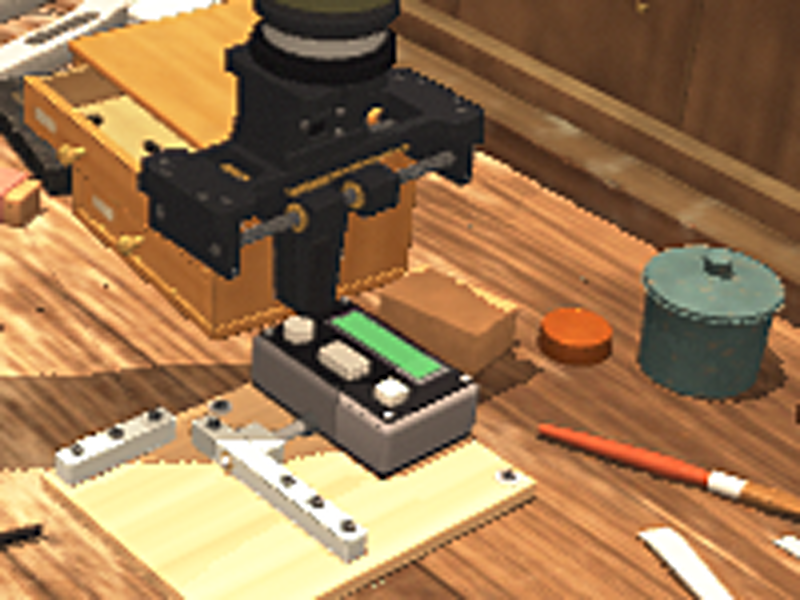

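View pics/w2.png

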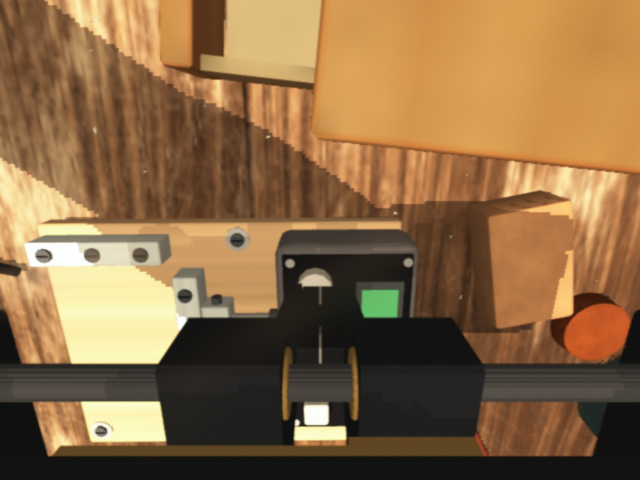

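Emit:
move_arm([
  {"y":-0.001,"z":0.0},
  {"y":-0.001,"z":0.002},
  {"y":-0.001,"z":0.002},
  {"y":-0.001,"z":0.002},
])

```text
$.targets[0]: bad value
```

```bash
python3 - <<'E'
from station import monitor
s=monitor.observe(); print(s["ee_pos"],s["force"],s["clock"])
E
```

```text
[ 0.54383372 -0.33259194  0.06884529] [-0.20437083 -0.68098235 -0.14917929] 1.9
```

Emit:
move_arm([
  {"x":0.001,"y":-0.002,"z":0.004,"roll":0},
  {"x":0.001,"y":-0.002,"z":0.006,"roll":0},
  {"x":0.001,"y":-0.002,"z":0.006,"roll":0},
  {"x":0.001,"y":-0.002,"z":0.006,"roll":0},
])

```text
clock: 2.3
ee_pos: [0.5405, -0.33, 0.0599]
orientation: [3.141, 0.0, 1.574]
force: [-0.2, 1.0, 0.8]
grip_width: 0.0003
```

Emit:
move_arm([
  {"x":0,"y":0,"z":0,"roll":0},
  {"x":0,"y":0,"z":0,"roll":0},
])

```text
clock: 2.5
ee_pos: [0.5406, -0.33, 0.0597]
orientation: [3.141, 0.0, 1.574]
force: [-0.5, -0.7, -0.4]
grip_width: 0.0004
```

Emit:
move_arm([
  {"x":-0.001,"y":0.001,"z":0.002,"roll":0},
  {"x":-0.001,"y":0.001,"z":0.004,"roll":0},
  {"x":-0.001,"y":0.001,"z":0.006,"roll":0},
  {"x":-0.001,"y":0.001,"z":0.007,"roll":0},
  {"x":-0.001,"y":0.001,"z":0.007,"roll":0},
])

```text
clock: 3.0
ee_pos: [0.5419, -0.3312, 0.0533]
orientation: [3.141, 0.001, 1.574]
force: [0.5, -0.8, 4.5]
grip_width: 0.0003
```

Emit:
move_arm([
  {"x":0,"y":0,"z":0.001,"roll":0},
  {"x":0,"y":0,"z":0.002,"roll":0},
  {"x":0,"y":0,"z":0.002,"roll":0},
])

```text
clock: 3.3
ee_pos: [0.5419, -0.3312, 0.053]
orientation: [3.141, 0.001, 1.574]
force: [-4.1, 1.5, 16.6]
grip_width: 0.0005
```

Fully down (hard stop felt, about 17 N). Now release.

Emit:
move_arm([
  {"x":0,"y":0,"z":-0.008,"roll":0},
  {"x":0,"y":0,"z":-0.014,"roll":0},
  {"x":0,"y":0,"z":-0.014,"roll":0},
  {"x":0,"y":0,"z":-0.014,"roll":0},
])

```text
clock: 3.7
ee_pos: [0.5412, -0.3309, 0.0644]
orientation: [-3.141, -0.0, 1.574]
force: [-0.3, -0.7, 0.9]
grip_width: 0.0006
```

```bash
python3 - <<'E'
from station import eyes,monitor
import cv2
print(monitor.observe()["ee_pos"])
c=eyes.read_camera("side"); cv2.imwrite("pics/s3.png",cv2.resize(c["pixels"][230:310,350:450,::-1],(800,600),interpolation=cv2.INTER_CUBIC))
E
```

```text
[ 0.54119926 -0.33093051  0.06439748]
```

View pics/s3.png

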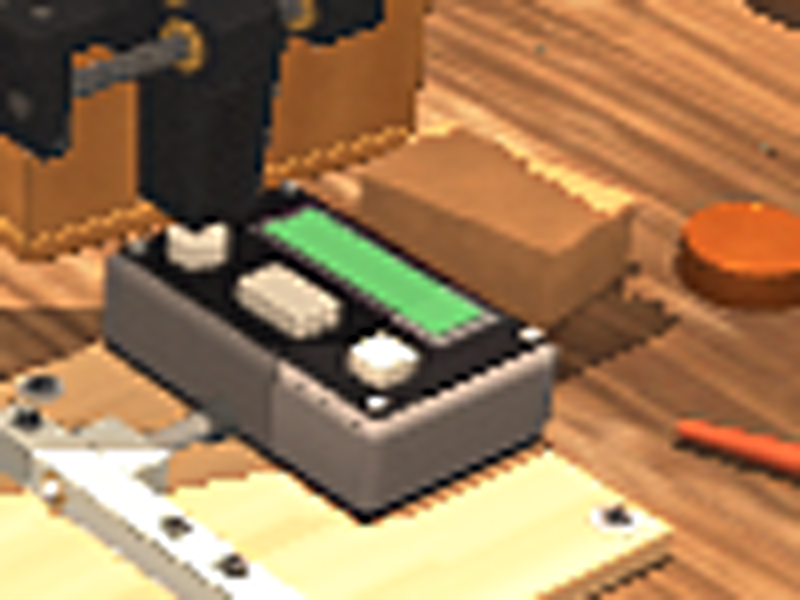

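Emit:
move_arm([
  {"x":-0.019,"y":0.001,"z":-0.004,"roll":0.2},
  {"x":-0.037,"y":0.001,"z":-0.004,"roll":0.2},
  {"x":-0.037,"y":0.001,"z":-0.002,"roll":0.2},
  {"x":-0.037,"y":0.001,"z":0,"roll":0.2},
  {"x":-0.037,"y":0.001,"z":0,"roll":0.2},
])

```text
clock: 4.25
ee_pos: [0.5424, -0.366, 0.0639]
orientation: [-3.14, -0.002, 1.572]
force: [-0.3, 0.7, -0.7]
grip_width: 0.0004
```

Emit:
move_arm([
  {"x":-0.002,"y":0,"z":0.004,"roll":0},
  {"x":-0.002,"y":0,"z":0.006,"roll":0},
  {"x":-0.002,"y":0,"z":0.008,"roll":0},
  {"x":-0.002,"y":0,"z":0.01,"roll":0},
  {"x":-0.002,"y":0,"z":0.011,"roll":0},
  {"x":-0.002,"y":0,"z":0.011,"roll":0},
])

```text
clock: 4.85
ee_pos: [0.5426, -0.3695, 0.0538]
orientation: [-3.141, -0.0, 1.571]
force: [-2.8, 2.0, 3.7]
grip_width: 0.0006
```

Emit:
move_arm([
  {"x":0,"y":0,"z":0.001,"roll":0},
  {"x":0,"y":0,"z":0.002,"roll":0},
  {"x":0,"y":0,"z":0.003,"roll":0},
  {"x":0,"y":0,"z":0.003,"roll":0},
])

```text
clock: 5.25
ee_pos: [0.5426, -0.3696, 0.053]
orientation: [-3.141, 0.0, 1.571]
force: [-6.0, 4.1, 17.2]
grip_width: 0.0007
```

Bottomed the same way (0.053, 17 N). Release and check.

Emit:
move_arm([
  {"x":0,"y":0,"z":-0.01,"roll":0},
  {"x":0,"y":0,"z":-0.03,"roll":0},
  {"x":0,"y":0,"z":-0.08,"roll":0},
  {"x":0,"y":0,"z":-0.12,"roll":0},
  {"x":0,"y":0,"z":-0.12,"roll":0},
  {"x":0,"y":0,"z":-0.12,"roll":0},
], fingers=0.06)

```text
clock: 5.85
ee_pos: [0.543, -0.3707, 0.1715]
orientation: [3.14, 0.002, 1.57]
force: [-0.7, -0.3, -0.6]
grip_width: 0.0462
```

```bash
python3 - <<'E'
from station import eyes,monitor
import cv2
s=monitor.observe(); print(s["ee_pos"],s["orientation"])
c=eyes.read_camera("side"); cv2.imwrite("pics/s4.png",cv2.resize(c["pixels"][200:350,280:480,::-1],(800,600),interpolation=cv2.INTER_CUBIC))
E
```

```text
[ 0.54300884 -0.3706695   0.17153331] [3.13981118e+00 1.58159289e-03 1.57005932e+00]
```

View pics/s4.png

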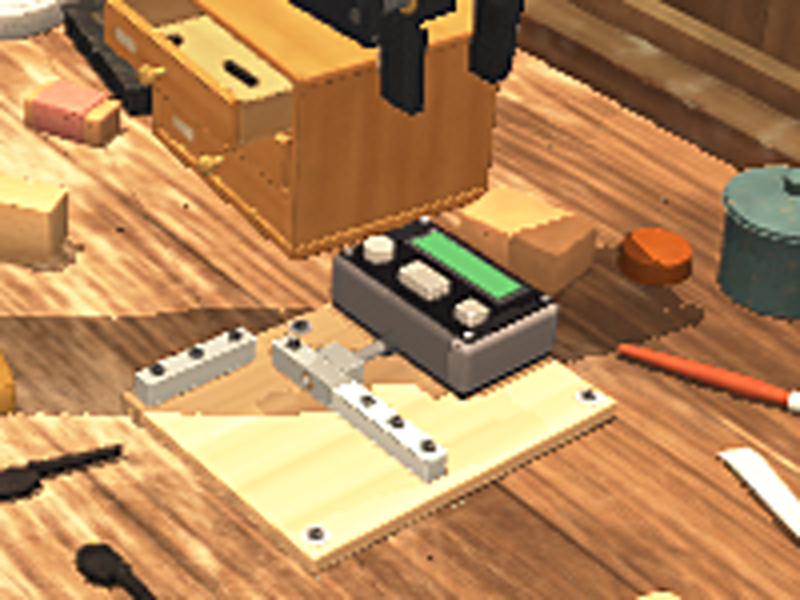

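Emit:
move_arm([
  {"x":0.223,"y":-0.1285,"z":0,"roll":-35},
  {"x":0.223,"y":-0.1285,"z":0,"roll":-35},
  {"x":0.223,"y":-0.1285,"z":0,"roll":-35},
  {"x":0.223,"y":-0.1285,"z":0,"roll":-35},
  {"x":0.223,"y":-0.1285,"z":0,"roll":-35},
  {"x":0.223,"y":-0.1285,"z":0,"roll":-35},
  {"x":0.223,"y":-0.1285,"z":0,"roll":-35},
  {"x":0.223,"y":-0.1285,"z":0,"roll":-35},
  {"x":0.223,"y":-0.1285,"z":0,"roll":-35},
], fingers=0.06)

```text
clock: 6.8
ee_pos: [0.4151, -0.1485, 0.1702]
orientation: [3.141, 0.0, 2.178]
force: [-0.3, 0.4, -0.0]
grip_width: 0.0602
```

```bash
python3 - <<'E'
from station import monitor, eyes
import cv2,numpy as np,pickle
s=monitor.observe(); print(s["ee_pos"],s["orientation"],s["joint_positions"].round(2))
c=eyes.read_camera("wrist"); c2=eyes.read_camera("side"); pickle.dump((s,c,c2),open("w5.pkl","wb"))
cv2.imwrite("pics/w5.png",c["pixels"][:,:,::-1])
cv2.imwrite("pics/s5.png",c2["pixels"][:,:,::-1])
E
```

```text
[ 0.41508257 -0.1484611   0.17020699] [3.14141028e+00 4.78736396e-04 2.17843937e+00] [ 0.59  0.63 -0.54  2.16  0.66  0.52  0.15]
```

View pics/w5.png

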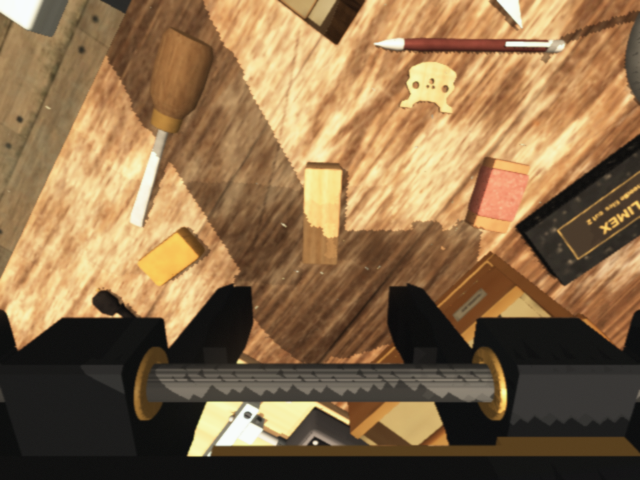

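View pics/s5.png

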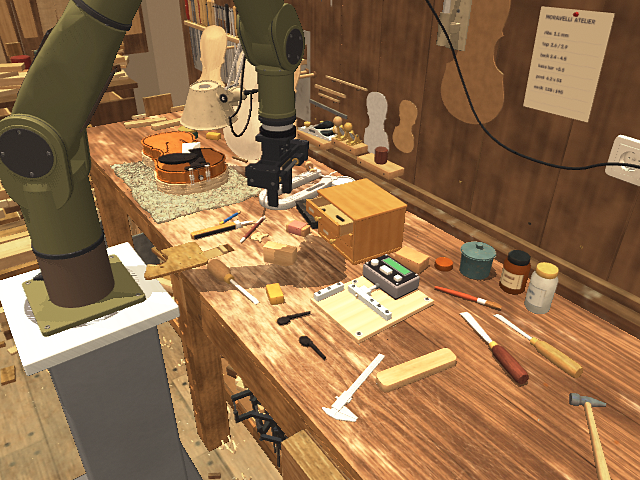

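```bash
python3 - <<'E'
import pickle; from h import *
s,c,c2=pickle.load(open("w5.pkl","rb"))
p=c["pixels"][:,:,::-1]
a=cv2.resize(p[150:280,280:370],(540,780),interpolation=cv2.INTER_CUBIC)[:600]
cv2.imwrite("pics/w5z.png",cv2.resize(p[155:275,280:360],(400,600),interpolation=cv2.INTER_CUBIC))
cv2.imwrite("pics/s5z.png",cv2.resize(c2["pixels"][170:290,240:420,::-1],(792,528),interpolation=cv2.INTER_CUBIC))
E
```

```text
(no output)
```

View pics/w5z.png

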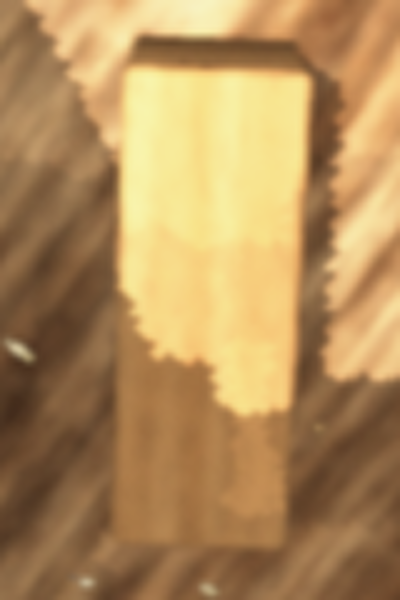

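View pics/s5z.png

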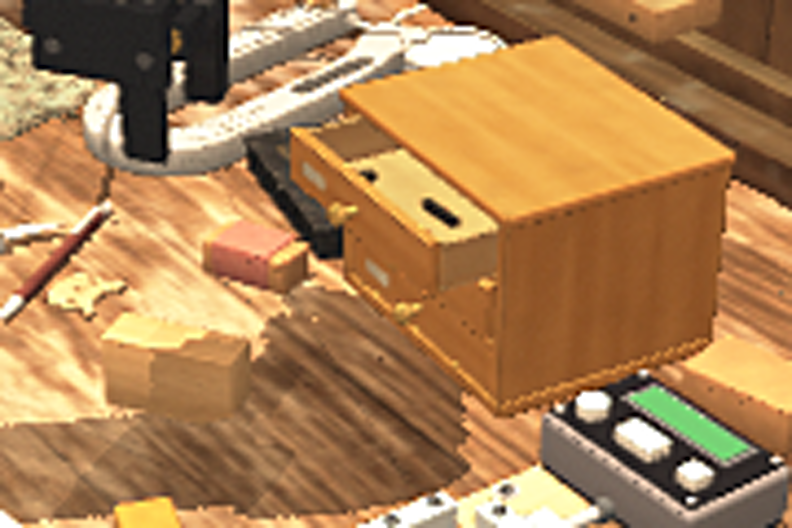

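```bash
python3 - <<'E'
import pickle; from h import *
s,c,c2=pickle.load(open("w5.pkl","rb")); R,t=wristRt(c,s); top=pickle.load(open("c0.pkl","rb"))["top"]
z=np.array([(122,70),(308,73),(285,545),(115,540)])/5+[280-.4,155-.4]
b=ray(c,z,.044,R,t); print(b.round(4)); print("ctr",b.mean(0)); 
e=(b[0]+b[1]-b[2]-b[3])/2; print("len",np.linalg.norm(e),"ang",np.degrees(np.arctan2(e[1],e[0])),"w",np.linalg.norm(b[0]-b[1]),np.linalg.norm(b[2]-b[3]))
P=lambda c:c["camera_matrix"]@np.c_[c["R"],c["t"]]
for a,q in [((339.3,224.5),(303.2,232.5)),((306.4,199.5),(242.,228))]:
    X=cv2.triangulatePoints(P(c2),P(top),np.array(a).reshape(2,1),np.array(q).reshape(2,1)); print("drawer",(X[:3]/X[3]).ravel().round(3))
a=s["orientation"][2]; ex=np.array([np.cos(a),np.sin(a)]); ey=np.array([np.sin(a),-np.cos(a)])
d=b.mean(0)[:2]-s["ee_pos"][:2]; print("tool shift",d@ex,d@ey,"yaw",np.degrees(a))
E
```

```text
[[ 0.3806 -0.119   0.044 ]
 [ 0.4034 -0.1037  0.044 ]
 [ 0.4441 -0.1665  0.044 ]
 [ 0.4214 -0.1812  0.044 ]]
ctr [ 0.41238381 -0.1426048   0.044     ]
len 0.07459670648435625 ang 123.08847429543076 w 0.02741080913943471 0.02714068538657491
drawer [ 0.506 -0.246  0.117]
drawer [ 0.521 -0.1    0.114]
tool shift 0.006348807909268621 0.0011278835166395888 yaw 124.81538180241255
```

Emit:
move_arm([
  {"x":0.0125,"y":0.001,"z":0.03,"roll":1.5},
  {"x":0.0125,"y":0.001,"z":0.06,"roll":1.5},
  {"x":0.0125,"y":0.001,"z":0.09,"roll":1.5},
  {"x":0.0125,"y":0.001,"z":0.11,"roll":1.5},
  {"x":0.0125,"y":0.001,"z":0.11,"roll":1.5},
  {"x":0.0125,"y":0.001,"z":0.11,"roll":1.5},
], fingers=0.06)

```text
clock: 7.5
ee_pos: [0.4081, -0.1365, 0.0607]
orientation: [-3.141, 0.0, 2.155]
force: [-0.6, -1.1, 0.2]
grip_width: 0.0605
```

```bash
python3 - <<'E'
from station import monitor, eyes
import cv2,numpy as np,pickle
s=monitor.observe(); print(s["ee_pos"],s["orientation"],s["force"])
c=eyes.read_camera("wrist"); c2=eyes.read_camera("side")
cv2.imwrite("pics/w6.png",c["pixels"][:,:,::-1])
cv2.imwrite("pics/s6.png",cv2.resize(c2["pixels"][140:290,220:420,::-1],(800,600),interpolation=cv2.INTER_CUBIC))
E
```

```text
[ 0.4080722  -0.13648601  0.06067412] [-3.14086702e+00  3.58653993e-04  2.15503166e+00] [-0.59016998 -1.06834252  0.23912205]
```

View pics/w6.png

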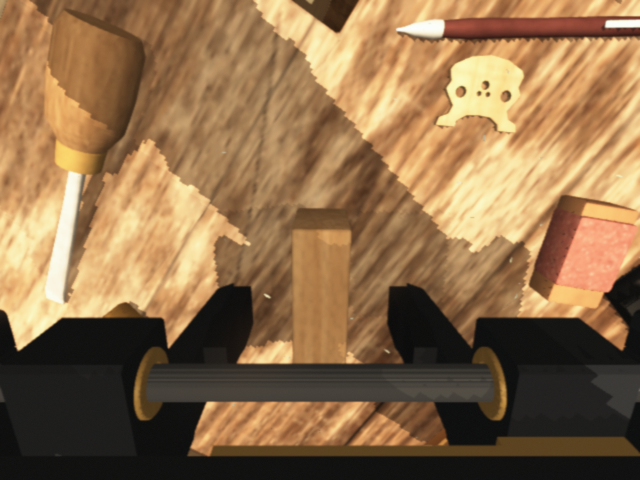

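View pics/s6.png

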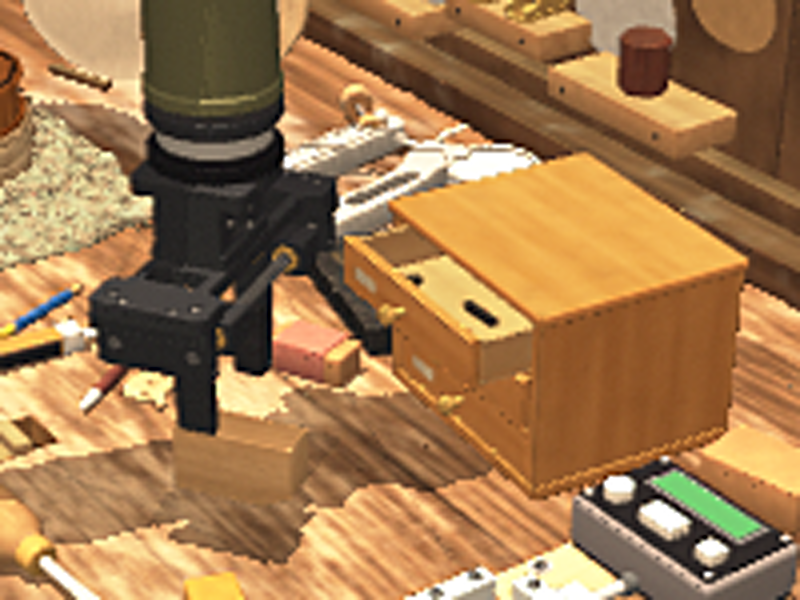

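Emit:
move_arm([
  {"x":0,"y":0,"z":0.015,"roll":0},
  {"x":0,"y":0,"z":0.03,"roll":0},
  {"x":0,"y":0,"z":0.038,"roll":0},
  {"x":0,"y":0,"z":0.038,"roll":0},
  {"x":0,"y":0,"z":0.038,"roll":0},
], fingers=0.06)

```text
clock: 8.1
ee_pos: [0.4086, -0.1367, 0.0231]
orientation: [3.139, 0.0, 2.153]
force: [-0.2, -0.0, 0.4]
grip_width: 0.0599
```

```bash
python3 - <<'E'
from station import monitor, eyes
from h import *
s=monitor.observe(); print(s["ee_pos"],s["orientation"],s["force"])
c=eyes.read_camera("wrist"); R,t=wristRt(c,s)
cv2.imwrite("pics/w7.png",c["pixels"][:,:,::-1])
c=eyes.read_camera("side")
cv2.imwrite("pics/s7.png",cv2.resize(c["pixels"][140:290,220:420,::-1],(800,600),interpolation=cv2.INTER_CUBIC))
E
```

```text
[ 0.40862955 -0.13667638  0.02313795] [3.13866905e+00 4.27829562e-04 2.15330130e+00] [-0.24828051 -0.0120693   0.38553695]
```

View pics/w7.png

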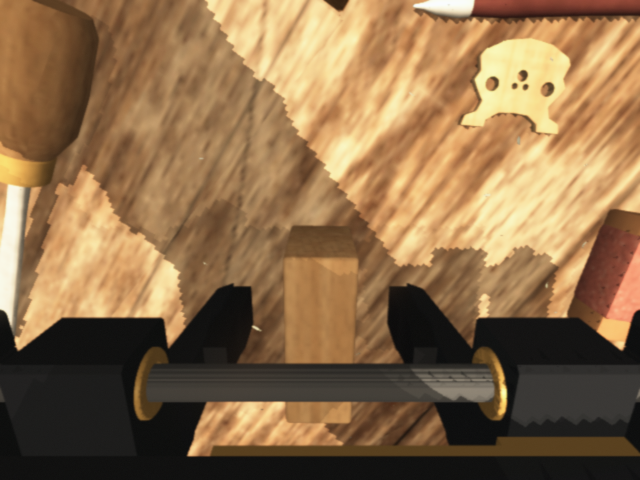

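View pics/s7.png

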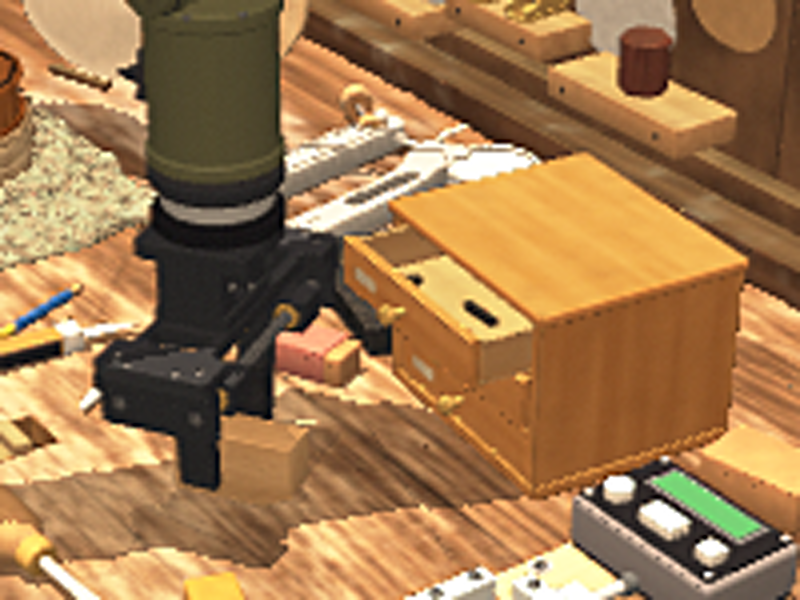

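```bash
python3 - <<'E'
from station import monitor, eyes
from h import *
s=monitor.observe()
c=eyes.read_camera("wrist"); R,t=wristRt(c,s)
b=ray(c,[(285,257),(357,258),(351,423),(287,420)],.044,R,t)
print([totool(s,q-s["ee_pos"]).round(4).tolist() for q in b])
E
```

```text
[[0.0303, -0.0126, -0.0205], [0.0299, 0.0139, -0.0205], [-0.046, 0.0136, -0.0205], [-0.0444, -0.0139, -0.0205]]
```

Emit:
move_arm([
  {"x":0,"y":0,"z":0.001,"roll":0},
  {"x":0,"y":0,"z":0.001,"roll":0},
  {"x":0,"y":0,"z":0.001,"roll":0},
  {"x":0,"y":0,"z":0.001,"roll":0},
  {"x":0,"y":0,"z":0.001,"roll":0},
  {"x":0,"y":0,"z":0.001,"roll":0},
  {"x":0,"y":0,"z":0.001,"roll":0},
], fingers=0.0)

```text
clock: 8.95
ee_pos: [0.4079, -0.1361, 0.0218]
orientation: [3.141, 0.0, 2.155]
force: [-0.1, 0.7, 2.2]
grip_width: 0.0281
```

Emit:
move_arm([
  {"x":0,"y":0,"z":-0.01,"roll":0},
  {"x":0,"y":0,"z":-0.035,"roll":0},
  {"x":0,"y":0,"z":-0.07,"roll":0},
  {"x":0,"y":0,"z":-0.11,"roll":0},
  {"x":0,"y":0,"z":-0.11,"roll":0},
  {"x":0,"y":0,"z":-0.11,"roll":0},
], fingers=0.0)

```text
clock: 9.55
ee_pos: [0.4089, -0.1363, 0.1341]
orientation: [3.138, 0.003, 2.154]
force: [0.3, 1.1, -1.3]
grip_width: 0.0277
```

Emit:
move_arm([
  {"x":-0.035,"y":-0.018,"z":0,"roll":5.5},
  {"x":-0.07,"y":-0.036,"z":0,"roll":11},
  {"x":-0.106,"y":-0.054,"z":0,"roll":16.7},
  {"x":-0.141,"y":-0.071,"z":0,"roll":22.3},
  {"x":-0.176,"y":-0.089,"z":0,"roll":27.8},
  {"x":-0.211,"y":-0.107,"z":0,"roll":33.4},
  {"x":-0.211,"y":-0.107,"z":0,"roll":33.4},
  {"x":-0.211,"y":-0.107,"z":0,"roll":33.4},
  {"x":-0.211,"y":-0.107,"z":0,"roll":33.4},
], fingers=0.0)

```text
clock: 10.45
ee_pos: [0.4347, -0.3695, 0.1309]
orientation: [-3.14, -0.001, 1.575]
force: [-0.1, 0.6, 0.4]
grip_width: 0.0276
```

```bash
python3 - <<'E'
from station import monitor, eyes
from h import *
import pickle
s=monitor.observe(); print(s["ee_pos"],np.degrees(s["orientation"]),s["force"])
c=eyes.read_camera("wrist"); pickle.dump((s,c),open("w8.pkl","wb"))
cv2.imwrite("pics/w8.png",c["pixels"][:,:,::-1])
c=eyes.read_camera("side")
cv2.imwrite("pics/s8.png",cv2.resize(c["pixels"][190:340,270:470,::-1],(800,600),interpolation=cv2.INTER_CUBIC))
E
```

```text
[ 0.43471747 -0.36949236  0.13086521] [-1.79918220e+02 -7.73313153e-02  9.02287597e+01] [-0.11419992  0.59575629  0.36258881]
```

View pics/w8.png

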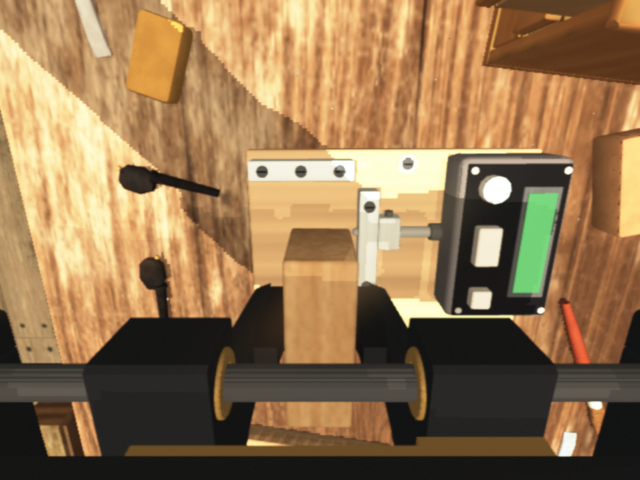

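View pics/s8.png

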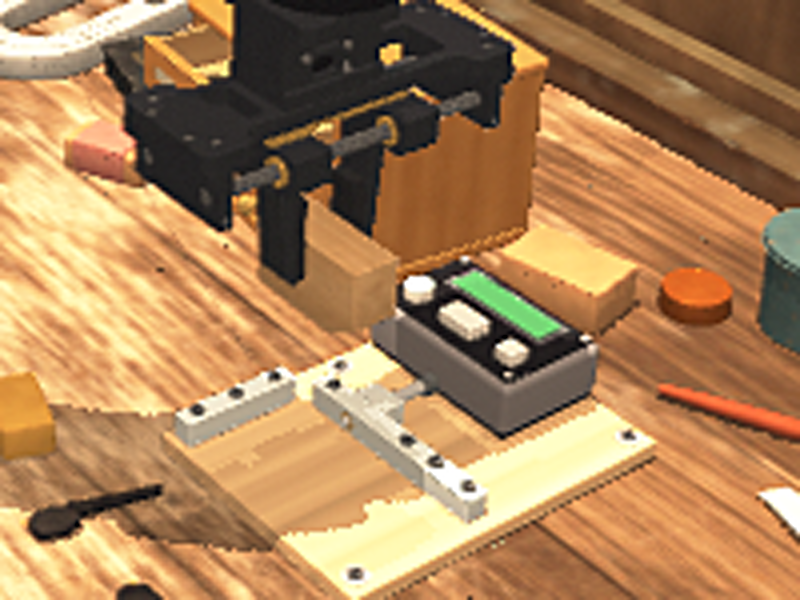

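```bash
python3 - <<'E'
import pickle; from h import *
s,c=pickle.load(open("w8.pkl","rb"))
cv2.imwrite("pics/w8z.png",cv2.resize(c["pixels"][145:295,240:400,::-1],(640,600),interpolation=cv2.INTER_CUBIC))
E
```

```text
(no output)
```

View pics/w8z.png

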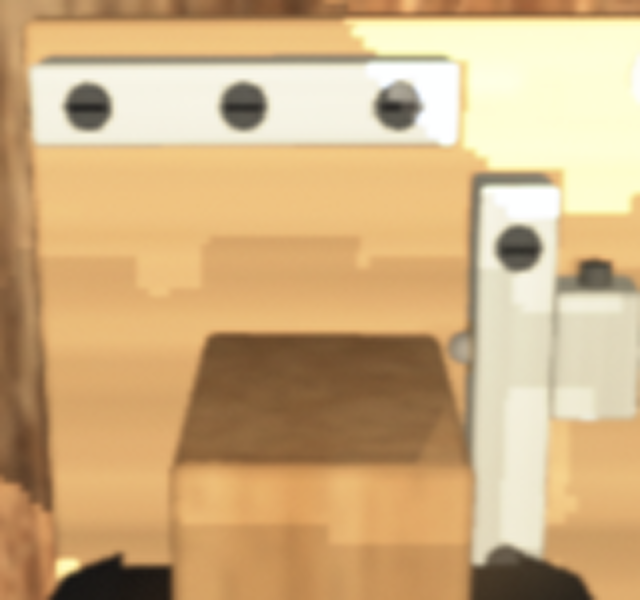

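```bash
python3 - <<'E'
import pickle; from h import *
s,c=pickle.load(open("w8.pkl","rb")); R,t=wristRt(c,s)
z=lambda l:np.array(l)/4+[240-.4,145-.4]
print("rear front top",ray(c,z([(481,186),(474,555)]),.028,R,t).round(4))
print("side right top",ray(c,z([(34,144),(456,144)]),.028,R,t).round(4))
zb=s["ee_pos"][2]-.0218
b=ray(c,z([(173,463),(470,465)]),zb+.044,R,t); print("block end top",b.round(4),[totool(s,q-s["ee_pos"]).round(4).tolist() for q in b])
E
```

```text
rear front top [[ 0.4618 -0.3377  0.028 ]
 [ 0.463  -0.4069  0.028 ]]
side right top [[ 0.3855 -0.3308  0.028 ]
 [ 0.4573 -0.3305  0.028 ]]
block end top [[ 0.4212 -0.3399  0.1531]
 [ 0.4482 -0.34    0.1531]] [[0.0297, -0.0135, -0.0221], [0.0295, 0.0136, -0.0222]]
```

Emit:
move_arm([
  {"x":0,"y":0,"z":0.03,"roll":0.2},
  {"x":0,"y":0,"z":0.06,"roll":0.2},
  {"x":0,"y":0,"z":0.08,"roll":0.2},
  {"x":0,"y":0,"z":0.09,"roll":0.2},
  {"x":0,"y":0,"z":0.09,"roll":0.2},
  {"x":0,"y":0,"z":0.09,"roll":0.2},
], fingers=0.0)

```text
clock: 11.15
ee_pos: [0.4356, -0.3709, 0.0424]
orientation: [3.141, 0.0, 1.57]
force: [0.9, -0.4, -0.4]
grip_width: 0.0276
```

```bash
python3 - <<'E'
from station import monitor, eyes
from h import *
s=monitor.observe(); print(s["ee_pos"],np.degrees(s["orientation"]),s["force"],s["ft_torque"])
c=eyes.read_camera("side")
cv2.imwrite("pics/s9.png",cv2.resize(c["pixels"][210:330,290:450,::-1],(800,600),interpolation=cv2.INTER_CUBIC))
E
```

```text
[ 0.43564819 -0.3709438   0.04242279] [1.79947576e+02 2.17677357e-02 8.99299889e+01] [ 0.93556902 -0.41187087 -0.39468412] [ 0.02778528 -0.10638647  0.00333152]
```

View pics/s9.png

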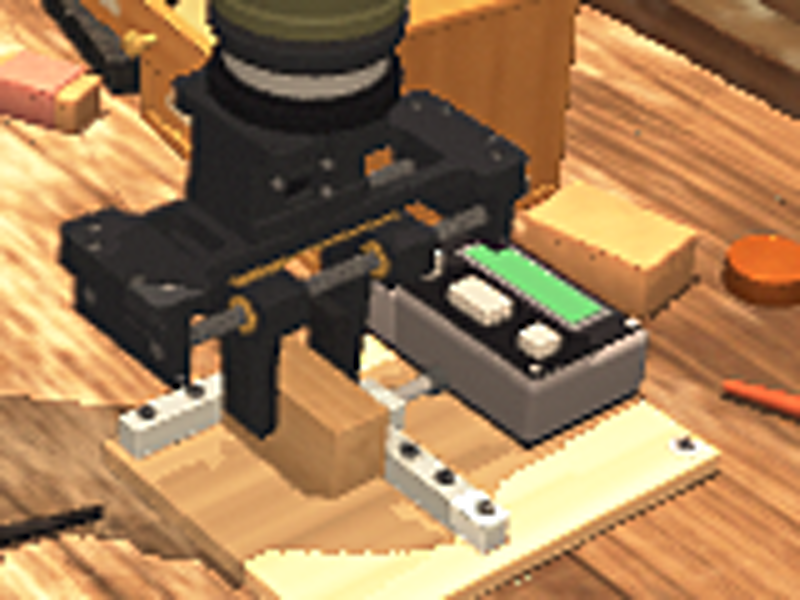

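Emit:
move_arm([
  {"x":0,"y":0,"z":0.003,"roll":0},
  {"x":0,"y":0,"z":0.005,"roll":0},
  {"x":0,"y":0,"z":0.007,"roll":0},
  {"x":0,"y":0,"z":0.008,"roll":0},
  {"x":0,"y":0,"z":0.008,"roll":0},
], fingers=0.0)

```text
clock: 11.7
ee_pos: [0.435, -0.3712, 0.0338]
orientation: [-3.142, 0.0, 1.569]
force: [-0.3, 0.6, -0.1]
grip_width: 0.0277
```

Emit:
move_arm([
  {"x":0,"y":0,"z":0.0005,"roll":0},
  {"x":0,"y":0,"z":0.001,"roll":0},
  {"x":0,"y":0,"z":0.001,"roll":0},
], fingers=0.0)

```text
clock: 12.0
ee_pos: [0.435, -0.3712, 0.0338]
orientation: [3.142, 0.001, 1.569]
force: [-2.6, 1.4, 9.9]
grip_width: 0.0277
```

Emit:
move_arm([
  {"x":0.002,"y":0.003,"z":-0.0006,"roll":0},
  {"x":0.004,"y":0.006,"z":-0.0006,"roll":0},
  {"x":0.006,"y":0.008,"z":-0.0006,"roll":0},
  {"x":0.007,"y":0.01,"z":-0.0006,"roll":0},
  {"x":0.007,"y":0.011,"z":-0.0006,"roll":0},
  {"x":0.007,"y":0.011,"z":-0.0006,"roll":0},
], fingers=0.0)

```text
clock: 12.6
ee_pos: [0.4444, -0.3659, 0.0338]
orientation: [-3.139, 0.003, 1.567]
force: [-4.6, -2.2, 8.6]
grip_width: 0.0275
```

Emit:
move_arm([
  {"x":0.001,"y":0.001,"z":-0.0004,"roll":0},
  {"x":0.002,"y":0.002,"z":-0.0004,"roll":0},
  {"x":0.003,"y":0.003,"z":-0.0004,"roll":-0.1},
  {"x":0.003,"y":0.003,"z":-0.0004,"roll":-0.1},
  {"x":0.003,"y":0.003,"z":-0.0004,"roll":-0.1},
], fingers=0.0)

```text
clock: 13.1
ee_pos: [0.4475, -0.3633, 0.0339]
orientation: [-3.139, 0.003, 1.569]
force: [-4.3, -5.0, 5.5]
grip_width: 0.028
```

Emit:
move_arm([
  {"x":0.001,"y":0.001,"z":0,"roll":0},
  {"x":0.002,"y":0.002,"z":0,"roll":0},
  {"x":0.002,"y":0.002,"z":0,"roll":0},
  {"x":0.002,"y":0.002,"z":0,"roll":0},
], fingers=0.0)

```text
clock: 13.5
ee_pos: [0.4475, -0.3632, 0.034]
orientation: [-3.135, 0.005, 1.567]
force: [-6.8, -8.2, 8.5]
grip_width: 0.0276
```

Emit:
move_arm([
  {"x":0.001,"y":0.0005,"z":-0.0005,"roll":0},
  {"x":0.002,"y":0.001,"z":-0.001,"roll":0},
  {"x":0.002,"y":0.001,"z":-0.001,"roll":0},
  {"x":0.002,"y":0.001,"z":-0.001,"roll":0},
], fingers=0.0)

```text
clock: 13.9
ee_pos: [0.4476, -0.3607, 0.0341]
orientation: [-3.134, 0.004, 1.568]
force: [-6.5, -7.8, 2.4]
grip_width: 0.0276
```

```bash
python3 - <<'E'
from station import monitor, eyes
from h import *
import pickle
s=monitor.observe(); print(s["ee_pos"],np.degrees(s["orientation"]),s["force"],s["ft_torque"])
w=eyes.read_camera("wrist"); c=eyes.read_camera("side"); t=eyes.read_camera("top"); pickle.dump((s,w,c,t),open("w10.pkl","wb"))
cv2.imwrite("pics/w10.png",w["pixels"][:,:,::-1])
cv2.imwrite("pics/s10.png",cv2.resize(c["pixels"][230:320,300:420,::-1],(800,600),interpolation=cv2.INTER_CUBIC))
E
```

```text
[ 0.4476197  -0.36067598  0.03410388] [-179.53998256    0.24841815   89.82527777] [-6.54627212 -7.78519772  2.43499666] [-1.60251717  1.55827011  0.09768762]
```

View pics/w10.png

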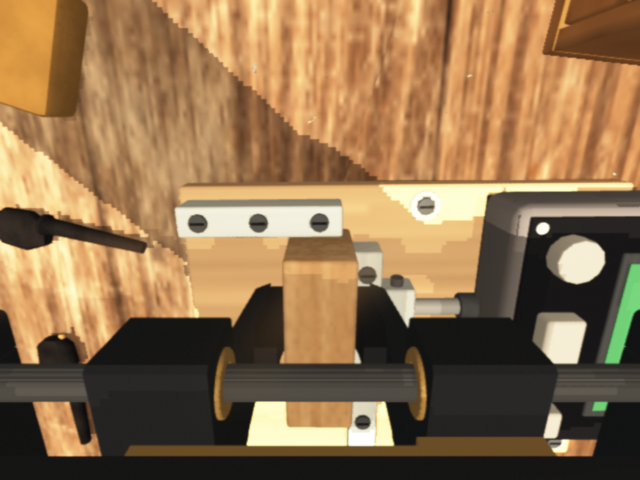

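View pics/s10.png

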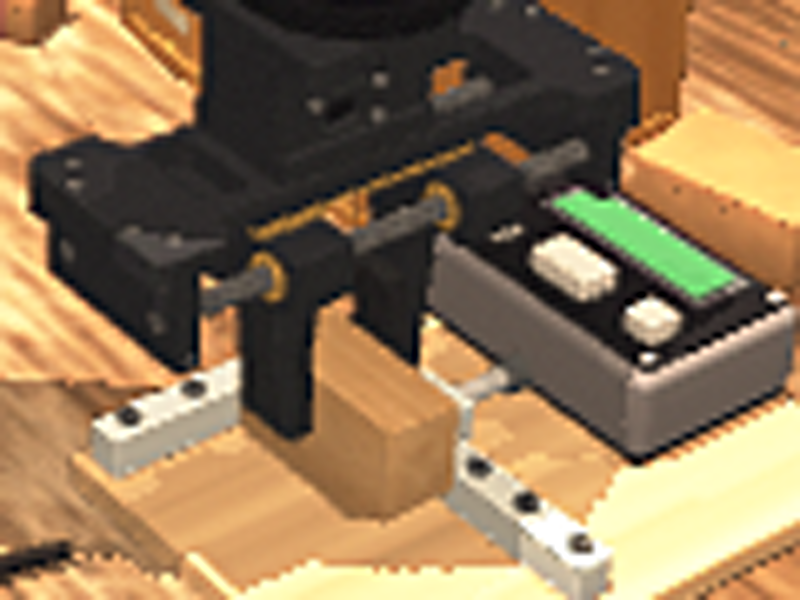

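```bash
python3 - <<'E'
import pickle; from h import *
s,c,c2,t=pickle.load(open("w10.pkl","rb"))
cv2.imwrite("pics/w10z.png",cv2.resize(c["pixels"][195:285,260:380,::-1],(800,600),interpolation=cv2.INTER_CUBIC))
cv2.imwrite("pics/w10y.png",cv2.resize(c["pixels"][400:450,270:400,::-1],(780,300),interpolation=cv2.INTER_CUBIC))
E
```

```text
(no output)
```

View pics/w10z.png

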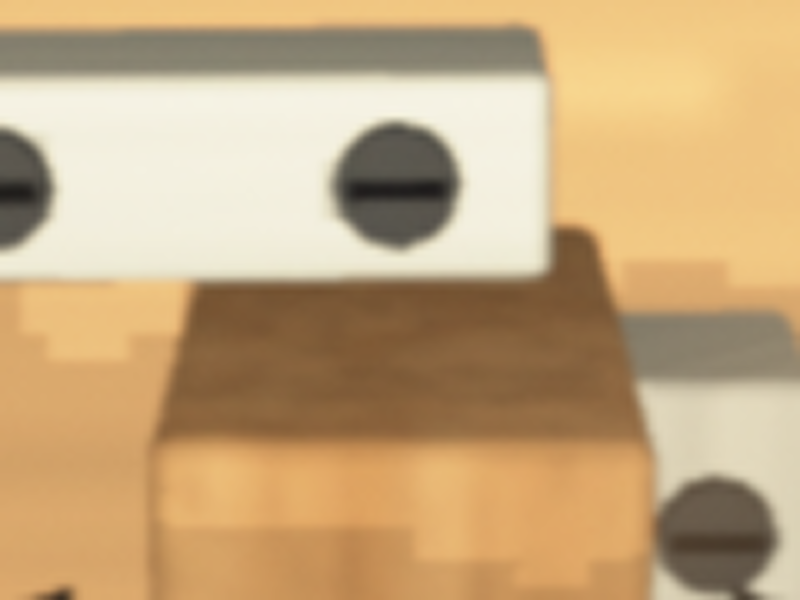

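View pics/w10y.png

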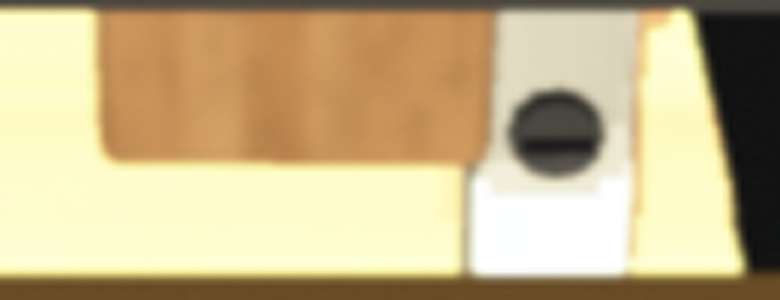

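```bash
python3 - <<'E'
import pickle; from h import *
s,c,c2,t_=pickle.load(open("w10.pkl","rb")); R,t=wristRt(c,s)
z=lambda l:np.array(l)/6.667+[260-.4,195-.4]
for n,l,h in [("block end bottom",[(575,230)],.0122),("fence top edge",[(20,280),(540,278)],.028),("block end top",[(158,437),(645,442)],.0561)]: print(n,ray(c,z(l),h,R,t).round(4))
z=lambda l:np.array(l)/6+[270-.4,400-.4]
print("far end top",ray(c,z([(105,160),(488,160)]),.0561,R,t).round(4),"rear fence front",ray(c,z([(470,200),(468,270)]),.028,R,t).round(4))
E
```

```text
block end bottom [[ 0.4599 -0.3323  0.0122]]
fence top edge [[ 0.4226 -0.3309  0.028 ]
 [ 0.4567 -0.3308  0.028 ]]
block end top [[ 0.4346 -0.3308  0.0561]
 [ 0.4612 -0.3311  0.0561]]
far end top [[ 0.4336 -0.4071  0.0561]
 [ 0.4609 -0.407   0.0561]] rear fence front [[ 0.4621 -0.4397  0.028 ]
 [ 0.462  -0.4476  0.028 ]]
```

Emit:
move_arm([
  {"x":0.001,"y":0.0005,"z":0,"roll":0},
  {"x":0.002,"y":0.001,"z":0,"roll":0},
  {"x":0.002,"y":0.001,"z":0,"roll":0},
  {"x":0.002,"y":0.001,"z":0,"roll":0},
  {"x":0.002,"y":0.001,"z":0,"roll":0},
], fingers=0.0)

```text
clock: 14.55
ee_pos: [0.4477, -0.3606, 0.0342]
orientation: [-3.132, 0.007, 1.567]
force: [-8.5, -10.1, 3.4]
grip_width: 0.0281
```

Emit:
move_arm([
  {"x":0.001,"y":0.001,"z":-0.0005,"roll":0},
  {"x":0.002,"y":0.001,"z":-0.0005,"roll":0},
  {"x":0.002,"y":0.001,"z":-0.0005,"roll":0},
  {"x":0.002,"y":0.001,"z":-0.0005,"roll":0},
], fingers=0.0)

```text
clock: 14.95
ee_pos: [0.4477, -0.3604, 0.0343]
orientation: [-3.131, 0.009, 1.565]
force: [-8.5, -13.5, -0.1]
grip_width: 0.0274
```

```bash
python3 - <<'E'
from station import monitor, eyes
from h import *
import pickle
s=monitor.observe(); print(s["ee_pos"],np.degrees(s["orientation"]),s["force"],s["ft_torque"])
E
```

```text
[ 0.4476576  -0.36038747  0.03432585] [-179.36710135    0.51693248   89.69403863] [ -8.54044213 -13.54457155  -0.06560949] [-3.04038402  1.86331947  0.23858054]
```

Emit:
move_arm([
  {"x":-0.001,"y":0,"z":0.0005,"roll":-0.1},
  {"x":-0.002,"y":0,"z":0.001,"roll":-0.2},
  {"x":-0.002,"y":0,"z":0.001,"roll":-0.3},
  {"x":-0.002,"y":0,"z":0.001,"roll":-0.3},
  {"x":-0.002,"y":0,"z":0.001,"roll":-0.3},
], fingers=0.0)

```text
clock: 15.45
ee_pos: [0.4478, -0.3606, 0.0341]
orientation: [-3.13, 0.007, 1.571]
force: [-11.0, -10.3, 8.3]
grip_width: 0.0277
```

```bash
python3 - <<'E'
from station import monitor, eyes
from h import *
import pickle
s=monitor.observe(); print(s["ee_pos"],np.degrees(s["orientation"]),s["force"],s["ft_torque"])
c=eyes.read_camera("wrist"); c2=eyes.read_camera("side"); pickle.dump((s,c,c2),open("w11.pkl","wb"))
cv2.imwrite("pics/w11z.png",cv2.resize(c["pixels"][195:285,260:380,::-1],(800,600),interpolation=cv2.INTER_CUBIC))
cv2.imwrite("pics/w11y.png",cv2.resize(c["pixels"][400:450,270:400,::-1],(780,300),interpolation=cv2.INTER_CUBIC))
cv2.imwrite("pics/s11.png",cv2.resize(c2["pixels"][230:320,300:420,::-1],(800,600),interpolation=cv2.INTER_CUBIC))
E
```

```text
[ 0.44775718 -0.36062438  0.03408652] [-179.36336506    0.40213028   90.01856972] [-11.0302503  -10.34255312   8.27732483] [-2.14482042  2.24637655  0.14361748]
```

View pics/w11z.png

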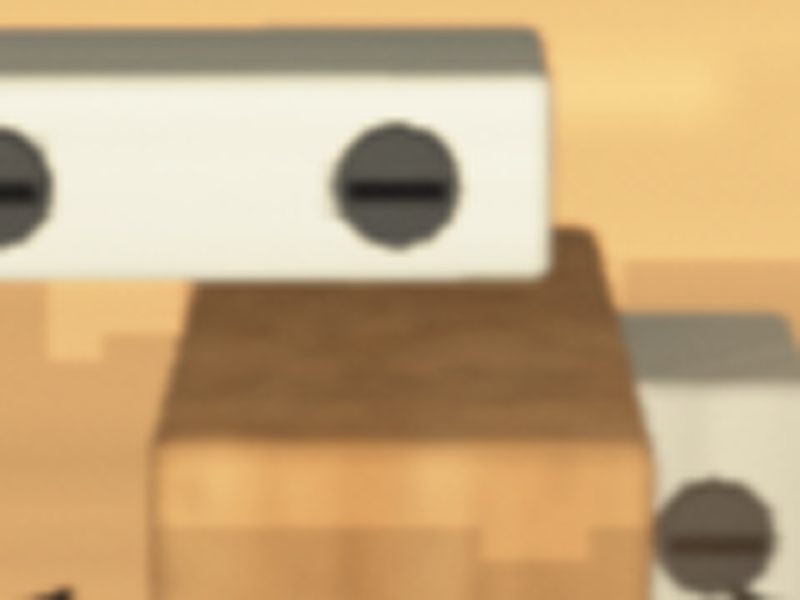

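View pics/w11y.png

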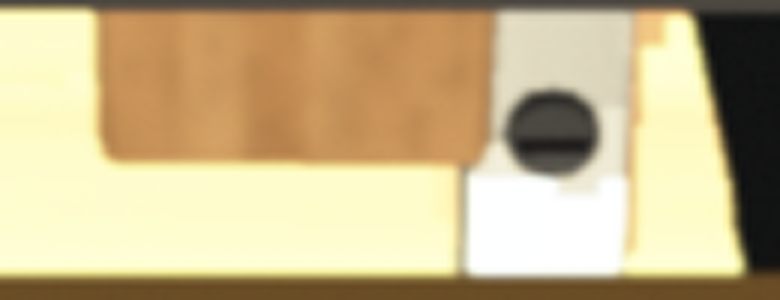

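View pics/s11.png

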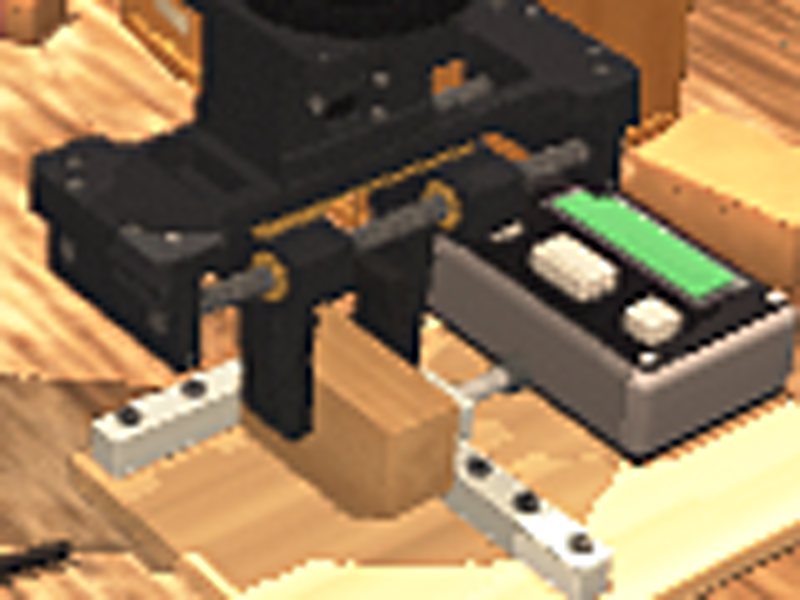

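```bash
python3 - <<'E'
import pickle; from h import *
s,c,c2=pickle.load(open("w11.pkl","rb")); R,t=wristRt(c,s)
z1=lambda l:np.array(l)/6.667+[260-.4,195-.4]
z2=lambda l:np.array(l)/6+[270-.4,400-.4]
a=ray(c,np.r_[z1([(716,535)]),z2([(552,133)])],.028,R,t); b=ray(c,np.r_[z1([(652,460)]),z2([(491,120)])],.0561,R,t); d=ray(c,np.r_[z1([(153,460)]),z2([(98,120)])],.0561,R,t)
for n,q in (("screws",a),("rear edge",b),("front edge",d)):
    e=q[0]-q[1]; print(n,q.round(4).tolist(),np.degrees(np.arctan2(e[1],e[0])))
f=ray(c,z1([(20,280),(540,278)]),.028,R,t);e=f[1]-f[0];print("side fence",np.degrees(np.arctan2(e[1],e[0])))
E
```

```text
screws [[0.4689, -0.3489, 0.028], [0.4694, -0.4323, 0.028]] 90.32586524533019
rear edge [[0.4617, -0.332, 0.0561], [0.4614, -0.4033, 0.0561]] 89.76640215787813
front edge [[0.4343, -0.3321, 0.0561], [0.4335, -0.4036, 0.0561]] 89.35670538674773
side fence 0.44778385584453595
```

Emit:
move_arm([
  {"x":0,"y":0,"z":-0.0005,"roll":-0.2},
  {"x":0,"y":0,"z":-0.0005,"roll":-0.4},
  {"x":0,"y":0,"z":-0.0005,"roll":-0.4},
  {"x":0,"y":0,"z":-0.0005,"roll":-0.4},
], fingers=0.0)

```text
clock: 15.95
ee_pos: [0.4479, -0.3605, 0.0342]
orientation: [-3.131, 0.007, 1.578]
force: [-9.6, -9.4, 4.6]
grip_width: 0.0277
```

```bash
python3 - <<'E'
from station import monitor, eyes
from h import *
s=monitor.observe(); print(s["ee_pos"],np.degrees(s["orientation"]),s["force"],s["ft_torque"])
E
```

```text
[ 0.44787601 -0.36054137  0.03416359] [-179.36930229    0.37617815   90.41098294] [-9.64108627 -9.37109182  4.63553676] [-2.19145278  2.04102799  0.04620373]
```

Emit:
move_arm([
  {"x":0,"y":0,"z":0,"roll":-0.2},
  {"x":0,"y":0,"z":0,"roll":-0.4},
  {"x":0,"y":0,"z":0,"roll":-0.4},
  {"x":0,"y":0,"z":0,"roll":-0.4},
], fingers=0.0)

```text
clock: 16.35
ee_pos: [0.4479, -0.3605, 0.0342]
orientation: [-3.131, 0.006, 1.585]
force: [-10.1, -9.4, 5.1]
grip_width: 0.0278
```

```bash
python3 - <<'E'
from station import monitor, eyes
from h import *
s=monitor.observe(); print(s["ee_pos"],np.degrees(s["orientation"]),s["force"],s["ft_torque"])
E
```

```text
[ 0.44794902 -0.36047994  0.03415287] [-179.37408794    0.36608461   90.80476561] [-10.08489699  -9.41578426   5.10571224] [-2.17806016  1.9565996  -0.00792758]
```

Emit:
move_arm([
  {"x":0,"y":0,"z":0,"roll":-0.2},
  {"x":0,"y":0,"z":0,"roll":-0.4},
  {"x":0,"y":0,"z":0,"roll":-0.4},
  {"x":0,"y":0,"z":0,"roll":-0.4},
], fingers=0.0)

```text
clock: 16.75
ee_pos: [0.448, -0.3605, 0.0342]
orientation: [-3.131, 0.006, 1.591]
force: [-10.2, -9.6, 5.1]
grip_width: 0.0278
```

```bash
python3 - <<'E'
from station import monitor, eyes
from h import *
s=monitor.observe(); print(s["ee_pos"],np.degrees(s["orientation"]),s["force"],s["ft_torque"])
c=eyes.read_camera("wrist"); 
import pickle; pickle.dump((s,c),open("w12.pkl","wb"))
cv2.imwrite("pics/w12z.png",cv2.resize(c["pixels"][195:285,260:380,::-1],(800,600),interpolation=cv2.INTER_CUBIC))
cv2.imwrite("pics/w12y.png",cv2.resize(c["pixels"][400:450,270:400,::-1],(780,300),interpolation=cv2.INTER_CUBIC))
E
```

```text
[ 0.44798785 -0.36048017  0.03415379] [-179.37874144    0.35327321   91.15236401] [-10.2430869   -9.63877485   5.0660054 ] [-2.12846642  2.01618304 -0.17690406]
```

View pics/w12z.png

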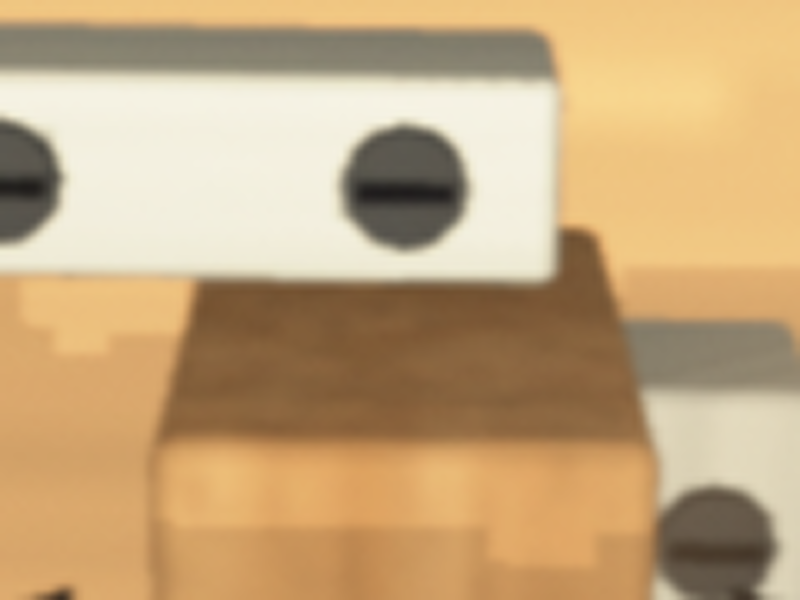

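View pics/w12y.png

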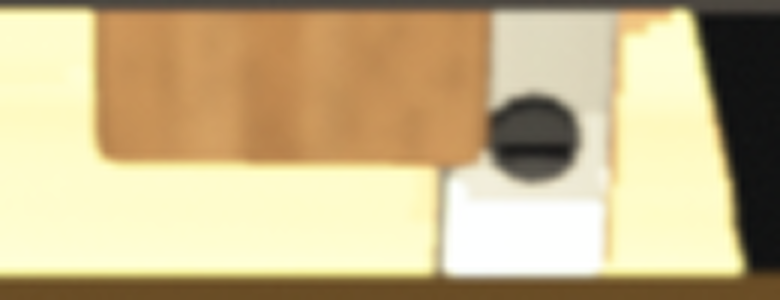

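Emit:
move_arm([
  {"x":0,"y":0,"z":0,"roll":0.2},
  {"x":0,"y":0,"z":0,"roll":0.4},
  {"x":0,"y":0,"z":0,"roll":0.4},
  {"x":0,"y":0,"z":0,"roll":0.4},
], fingers=0.0)

```text
clock: 17.2
ee_pos: [0.4479, -0.3605, 0.0341]
orientation: [-3.131, 0.006, 1.585]
force: [-9.7, -10.5, 5.1]
grip_width: 0.0283
```

```bash
python3 - <<'E'
from station import monitor, eyes
from h import *
s=monitor.observe(); print(s["ee_pos"],np.degrees(s["orientation"]),s["force"],s["ft_torque"])
c=eyes.read_camera("wrist"); 
import pickle; pickle.dump((s,c),open("w13.pkl","wb"))
cv2.imwrite("pics/w13z.png",cv2.resize(c["pixels"][195:285,260:380,::-1],(800,600),interpolation=cv2.INTER_CUBIC))
cv2.imwrite("pics/w13y.png",cv2.resize(c["pixels"][400:450,270:400,::-1],(780,300),interpolation=cv2.INTER_CUBIC))
c=eyes.read_camera("side"); cv2.imwrite("pics/s13.png",cv2.resize(c["pixels"][230:320,300:420,::-1],(800,600),interpolation=cv2.INTER_CUBIC))
E
```

```text
[ 0.44793245 -0.36047747  0.03414549] [-179.37119117    0.36762421   90.81904882] [ -9.66572359 -10.54391546   5.08618363] [-2.16438221  1.99571367  0.0070526 ]
```

View pics/w13z.png

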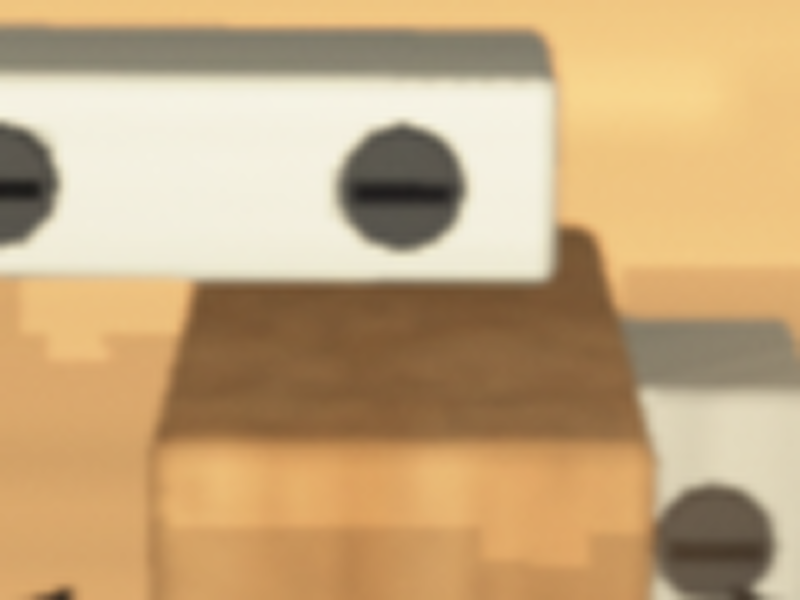

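View pics/w13y.png

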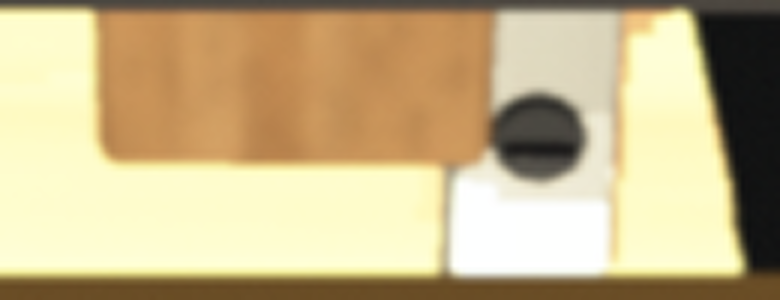

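View pics/s13.png

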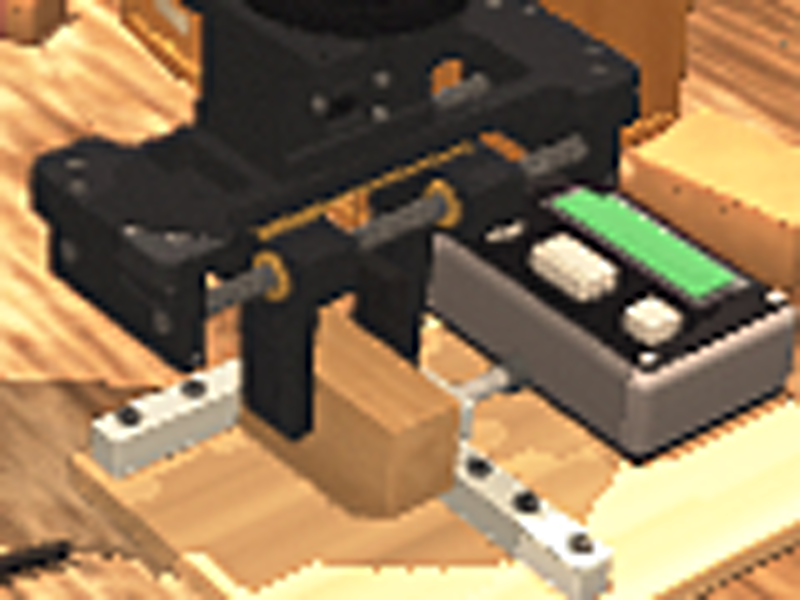

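```bash
python3 - <<'E'
from station import monitor, ticket
s=monitor.observe(); print(s["clock"],s["ee_pos"],s["force"],s["grip_width"])
print(ticket.sign_off())
s=monitor.observe(); print(s["clock"],s["ee_pos"],s["force"])
E
```

```text
17.3 [ 0.44794651 -0.36043988  0.03414221] [ -9.24392354 -10.03341174   4.97324914] 0.027642368739785338
the job is handed in; nothing more can be done
None
the job is handed in; nothing more can be done
```

I woke the gauge with the round key, then zeroed it with the bar key while the spindle was still free. I pressed each key to its stop (about 17 N felt, tip at 53 mm), and the next picture showed it back up. The square key was not touched. I then stood the block on the base, pressed it into the corner and handed the job in at 17.3 s, still gripping and pressing.

**Last checks:**
- **Push and grip:** about 9 N toward the rear fence, 10 N toward the side fence and 5 N down. The grip was 27.6 mm, and more push did not move the block.
- **Squareness:** my first seating was about 0.7° off the fence in the pictures. I turned the block until the twisting moment fell to about zero. The fence and block edges then differ by about 0.2° in the wrist view.

**Not fully confirmed:**
- The hand leans about 0.6° and 0.4° under the push, which I left as it was.
- The spindle tip is hidden behind the block, so I take it as fully in only from the contact force and position.
- The camera views disagreed by 2 mm on the jig's position and by up to 5 mm on the block's, so I settled the final seating by touch.
- The gauge display showed no change after the key presses.

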